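Roll the reel spindle into its V-rest

TASK

Get the film reel spindle ready for loading: with the fingers, push the loose aluminium tube from its side so that it rolls along the counter, up the ramp of the blue V-rest and into the groove, where it must lie still, fully down and sticking out past both ends of the rest. Only push it: do not pick it up or lift it off the counter or the rest. Leave the lens case, shoe adapter, amber filter and brass cover where they are, and finish with the hand clear of everything.

Things in the scene. Friction and masses are not known exactly. Their poses are not given: they have to be found in the camera images.
- spindle: Loose reel spindle: polished, slippery silver aluminium tube, closed ends, an orange band at each end; 36 mm diameter, 150 mm long, about 0.25 kg, on its side on the counter. Origin at its middle, on its axis (18 mm above the counter at the start); x runs along the tube, y and z turn with it. It rolls freely straight across its axis and resists sliding along it.
- rest: Blue plastic V-rest fixed to the counter, 100 mm long; x level along the groove, z up, origin on the counter under the middle of the V's bottom. The tube comes in from the -y side. Profile as (y, z) in mm: ramp from (-78, 0) up to the lip (-18, 12.4), groove down to (0, 2), back up at 45 degrees to (32, 34), flat to (46, 34), straight down. Fixed place and yaw vary.
- rest_seat (a point): Where the tube's middle lies when it is centred and fully down in the groove: at (0, -3, 24.5) mm in the rest's frame; the tube then sticks out 25 mm past each end of the rest. Axes as the rest's.
- rest_lip (a point): Middle of the lip between ramp and groove, at (0, -18, 12.4) mm in the rest's frame. The tube rolls into the groove by itself once its axis is past this lip. At the start the tube lies on the bare counter 160 to 220 mm to the -y side of the rest's origin, up to 12 mm off centre along x and up to 0.15 rad askew.
- lens_case: Grey rigid plastic lens case, 85 x 60 x 36 mm, loose; origin at the centre of its underside. Leave alone.
- shoe_adapter: Silver flash shoe adapter, 36 x 30 mm, 30 mm high, loose; origin at the centre of its underside. Leave alone.
- amber_filter: Round amber filter in a black ring, 73 mm in diameter, 9.5 mm high, loose, lying flat; origin at the centre of its underside. Leave alone.
- brass_cover: Brass hot-shoe cover, 24 x 22 mm, 12 mm high, loose; origin at the centre of its underside. Leave alone.
Mind the look-alikes: they are no part of the job. Several things have the shape of the spindle; the one meant has the colours described above.

How it is judged:
By the outcome, as a careful person would: the job done as asked, in the order asked, and still so for the second after the job is handed in, with the robot touching nothing.
It also fails if it takes over 45 s, if anything falls off the work surface, if the arm or the gripper's body presses on something with over 40 N, if the wrist force passes 120 N, or if a joint passes its speed limit or range.

ROBOT

A 6-joint arm with a two-finger parallel gripper is mounted at the origin on the work surface. World frame = base frame: x ahead of the robot, y to its left, z up, the work surface at z = 0. Lengths are in m, angles in rad, forces in N, time in s.
With the tool pointing down it reaches from about 0.25 to 0.725 m from the base axis. Payload 4 kg.
Tool frame: the origin (TCP) lies on the centre line of the jaws, within the pads' length; the fingertips stand 17 mm ahead of it and the grasp point (between the pads) lies 2 mm behind it; z points along the fingers, y is the line along which they close (so a half turn about z gives the same grasp; the last joint's range is limited). The gripper opens to 85 mm and grips with 20 to 120 N. Pads are 22 mm wide; open, the fingers measure 114 mm over their backs; the gripper's body (76 mm by 85 mm) begins 54 mm behind the grasp point. The pads swing forward as they close: fully open they stand 13 mm farther back than shut.
Start: joints at [-1.251, 0.241, 0.005, 1.335, 0, 1.571], TCP at [0.157, -0.475, 0.248] pointing down, gripper open.
Joint ranges: [-2.72, 2.72], [-1.05, 1.87], [-1.09, 1.28], [-1.99, 2.15], [-1.42, 1.44], [-3.14, 3.14]. Speed limits (rad/s): [2.79, 2.79, 3.14, 3.14, 3.14, 3.14].

INTERFACE

Orientations are given as a unit quaternion [x, y, z, w].
In Python, from workcell import bot, camera, get_calibration gives the robot as it stands.
- The arm moves only by the tool apply_moves, never from a script. Its argument "steps" is a list of rows, each a list of 3 entries, a list of its own where there are three numbers: the shift along the tool's x, y, z as a fraction of full scale, then the turn, a rotation vector about the tool's x, y, z as a fraction of full scale, then the opening, from 0 (shut) to 1 (fully open). A call has exactly 8 rows; each row shifts and turns the commanded pose from where the row before left it, along the tool's axes as they then stand; what a row does not reach is not made up. Full scale, the value 1, is 20 cm for a shift and pi rad for a turn. A row lasts 1/12 s, in which the tool goes at most 41.7 mm and 7.16 degrees, less where a joint would pass 70% of its speed; a pose out of reach is approached as far as the arm can. A call with a number of a shift or a turn outside -1 to 1 is refused whole. A call with a gripper value outside its range is refused whole. The fingers move at their own pace and stop on an object; the grip force is fixed at half the most. Time passes only in rows, so rows that do not move let the fingers close, or fill a call up. It gives the time, the measured TCP pose, the force, the opening and the grip force at its end, in the units of the state.
- bot.get_obs(): the state, without advancing time (a new reading comes with each control period).
- camera(name): name is "scene" or "top" or "wrist"; returns (picture, depth): 480x640x3 uint8, red, green, blue; 480x640 float32, m along the optical axis (not along the pixel's ray), 0 where there is no reading.
- get_calibration(name): a dict with "fov_y" (degrees; the focal length in pixels is half the picture's height over the tangent of half this angle, whatever the lens; pixels are square), "cx", "cy" (the principal point, pixels), "rvec" (rotation vector, rad) and "tvec" (3), from world to camera coordinates, as OpenCV has them. Camera axes: x right, y down, z forward; pixel columns grow to the right and rows downward; lengths in m; the calibration is good to about 2 mm. A picture is of the moment at which its call begins: read the wrist's pose just before it. get_calibration takes no time and is no camera call; for the wrist camera it gives the pose at the moment of the call.
- bot.job_done(): hands the job in; it is judged then, once.
The state is a dict: "clock": time; "joint_pos": joint angles; "joint_vel": joint speeds; "tau": joint torques, N m; "eef_pos": TCP position; "tool_rot": TCP orientation; "ft_force": force on the tool from outside, world axes, zero at the start; "ft_torque": the same for the moment, N m; "grip_width": finger opening in m; "grasp_force": force on a finger pad.
Only numpy, scipy, OpenCV 4.12 (cv2) and the standard library are available. Lean on these libraries where they do the work, as an engineer would, in place of code of your own. Each camera call takes 0.05 s, during which the arm holds its last target. There are 200 camera calls.

## Working session

There is one attempt and no reset: what is moved stays moved. The work goes in short steps, Python scripts to look and compute and a tool call to move; the robot and the scene stay as the last step left them, time stands still between calls to the robot, and variables do not carry over. Pictures are saved under pics/ and viewed, at most 10 in all, crops included, and the job is handed in when it is done.

Besides the shell and the picture viewer there is one more tool, called as a command line: name --argument value ..., lists and objects as JSON in quotes. apply_moves: Moves the arm, as the interface text tells. Its arguments: {"type":"object","properties":{"steps":{"type":"array"}},"required":["steps"]}

```bash
ls; mkdir -p pics; cat > h.py <<'E'
import numpy as np, cv2
from workcell import bot, camera, get_calibration
def K(c):
    f=240/np.tan(np.radians(c['fov_y'])/2); return f,c['cx'],c['cy']
def pts(name,depth):
    c=get_calibration(name); f,cx,cy=K(c); v,u=np.mgrid[:480,:640]
    P=np.stack([(u-cx)/f*depth,(v-cy)/f*depth,depth],-1)
    R=cv2.Rodrigues(np.array(c['rvec'],float))[0]
    return (P-np.array(c['tvec']).ravel())@R
def ray(name,uv,z):
    c=get_calibration(name); f,cx,cy=K(c); R=cv2.Rodrigues(np.array(c['rvec'],float))[0]
    uv=np.atleast_2d(uv); t=np.array(c['tvec']).ravel()
    d=np.c_[(uv[:,0]-cx)/f,(uv[:,1]-cy)/f,np.ones(len(uv))]@R; o=-R.T@t
    return o+d*((z-o[2])/d[:,2])[:,None]
E
python3 - <<'E'
from h import *
for n in("top","scene"):
    im,d=camera(n); cv2.imwrite(f'pics/{n}0.png',im[...,::-1]); np.savez(f'{n}0.npz',im=im,d=d); print(n,get_calibration(n),(d>0).mean())
print(bot.get_obs())
E
```

```text
pics
top {'fov_y': 47.41258676950945, 'cx': 324.52773059573644, 'cy': 235.74693332899218, 'rvec': array([ 2.19575464, -2.14704008,  0.10828656]), 'tvec': array([0.00849281, 0.56842212, 0.72542524])} 0.9962174479166667
scene {'fov_y': 45.361822321008866, 'cx': 326.69443050247236, 'cy': 239.52444169047536, 'rvec': array([ 0.86818073,  2.43885161, -1.14880518]), 'tvec': array([ 0.44803424, -0.20699415,  1.29753758])} 0.9952018229166667
{'clock': 0.1, 'joint_pos': array([-1.25098694e+00,  2.41369514e-01,  3.86006805e-03,  1.33519579e+00,
       -3.30107034e-07,  1.57081090e+00]), 'joint_vel': array([ 1.07665070e-03, -2.87921674e-03,  4.26932826e-03,  7.54362435e-04,
        9.10791411e-05, -7.36090543e-04]), 'tau': array([-7.94575171e-04, -3.73137474e+01,  2.53010899e+01,  1.08546545e-02,
       -4.48979290e-05, -7.60664193e-06]), 'eef_pos': array([ 0.15702567, -0.47414329,  0.24748645]), 'tool_rot': array([ 9.87243173e-01,  1.59216851e-01, -1.52141704e-04, -9.42248851e-04]), 'ft_force': array([-0.40359593, -0.15824925, -0.10424254]), 'ft_torque': array([ 0.0152874 , -0.02108849, -0.01706846]), 'grasp_force': 0.0, 'grip_width': 0.08530696404685854}
```

View pics/top0.png

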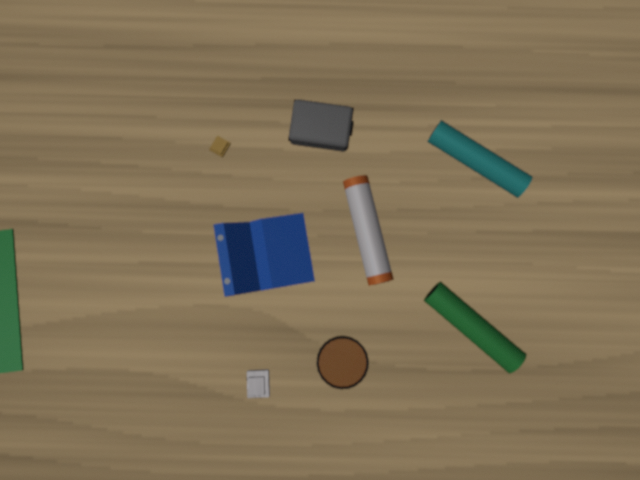

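View pics/scene0.png

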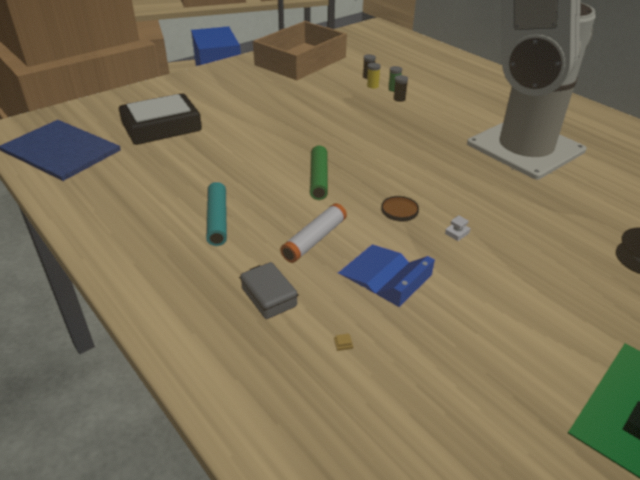

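Candidates with the spindle's shape in the top view are the silver tube with orange bands at (368,230), the teal one at (480,158) and the green one at (475,327). Only the silver one has the described colours. The blue rest is at (263,255), with its ramp facing the tube. Next I'll measure both and confirm the tube in a crop.

```bash
cat > m.py <<'E'
from h import *
def masks(im):
    h=cv2.cvtColor(im,cv2.COLOR_RGB2HSV); H,S,V=h[...,0].astype(int),h[...,1],h[...,2]
    return (H<11)&(S>170)&(V>90), (H>105)&(H<128)&(S>120), (S<45)&(V>110)
def tube(im,d,name='top'):
    P=pts(name,d); o,b,g=masks(im)
    n,l,s,c=cv2.connectedComponentsWithStats(o.astype(np.uint8))
    ids=[i for i in range(1,n) if s[i,4]>40]
    out=[]
    for i in ids:
        q=P[l==i]; out.append((c[i].round(1),s[i,4],q.mean(0).round(4),np.percentile(q[:,2],95).round(4)))
    return out
E
python3 - <<'E'
from m import *
z=np.load('top0.npz'); im,d=z['im'],z['d']; P=pts('top',d); o,b,g=masks(im)
for t in tube(im,d): print(*t)
n,l,s,c=cv2.connectedComponentsWithStats((g|o).astype(np.uint8))
for i in range(1,n):
    if s[i,4]>300:
        cnt=max(cv2.findContours((l==i).astype(np.uint8),0,2)[0],key=cv2.contourArea); r=cv2.minAreaRect(cnt); bx=cv2.boxPoints(r)
        print('g',s[i,4],r); q=P[l==i]; print(ray('top',bx,0.018).round(4).tolist(), ray('top',[r[0]],0.025).round(4), q[:,2].max())
n,l,s,c=cv2.connectedComponentsWithStats(b.astype(np.uint8)); i=1+np.argmax(s[1:,4])
q=P[l==i]; cnt=max(cv2.findContours((l==i).astype(np.uint8),0,2)[0],key=cv2.contourArea)
ap=cv2.approxPolyDP(cnt,4,True)[:,0]; print(ap.tolist()); 
for a in ap: print(a,P[a[1],a[0]].round(4), ray('top',a,0).round(4)[0], ray('top',a,.034).round(4)[0])
# ramp normal / flat
A=np.c_[q[:,:2]]; 
ctr=q[:,:2].mean(0)
# plane fit of ramp: pixels right of lip
ys,xs=np.where(l==i); rp=q[(xs>275)&(xs<302)&(ys>225)&(ys<280)]
co=np.linalg.lstsq(np.c_[rp[:,:2],np.ones(len(rp))],rp[:,2],rcond=None)[0]; print('ramp grad',co,np.hypot(*co[:2]))
w=(im.astype(int)); print('counter z',np.median(P[300:340,100:200,2]))
cv2.imwrite('pics/c.png',cv2.resize(im[90:410,190:550,::-1],None,fx=1.8,fy=1.8,interpolation=2))
E
```

```text
g 1893 ((365.1470947265625, 229.5882568359375), (91.43592834472656, 20.858062744140625), 75.96376037597656)
[[0.6376, -0.0046, 0.018], [0.6455, -0.033, 0.018], [0.5213, -0.0657, 0.018], [0.5136, -0.0377, 0.018]] [[ 0.5782 -0.0348  0.025 ]] 0.7777235782053871
g 622 ((257.5, 383.5), (27.0, 23.0), 90.0)
[[0.3828, 0.1242, 0.018], [0.3835, 0.0928, 0.018], [0.3476, 0.0917, 0.018], [0.3469, 0.1229, 0.018]] [[0.3663 0.1071 0.025 ]] 0.7777235782053871
[[302, 214], [215, 225], [216, 237], [224, 236], [217, 240], [222, 277], [231, 280], [224, 284], [225, 294], [313, 279]]
[302 214] [6.014e-01 5.430e-02 3.000e-04] [0.6015 0.0543 0.    ] [0.5968 0.0528 0.034 ]
[215 225] [0.5791 0.172  0.0318] [0.5828 0.1784 0.    ] [0.5789 0.1715 0.034 ]
[216 237] [0.5624 0.1694 0.0342] [0.5656 0.1762 0.    ] [0.5624 0.1695 0.034 ]
[224 236] [0.5641 0.1588 0.0329] [0.5672 0.1649 0.    ] [0.564  0.1586 0.034 ]
[217 240] [0.5584 0.168  0.0335] [0.5613 0.1746 0.    ] [0.5583 0.1679 0.034 ]
[222 277] [0.5082 0.1594 0.0319] [0.5088 0.1653 0.    ] [0.5081 0.159  0.034 ]
[231 280] [0.5044 0.147  0.0321] [0.5048 0.1524 0.    ] [0.5044 0.1467 0.034 ]
[224 284] [0.4987 0.156  0.0337] [0.499  0.1621 0.    ] [0.4987 0.1559 0.034 ]
[225 294] [0.4853 0.154  0.0342] [0.4849 0.1601 0.    ] [0.4853 0.1541 0.034 ]
[313 279] [ 0.5089  0.0362 -0.0012] [0.5088 0.0362 0.    ] [0.5082 0.0356 0.034 ]
ramp grad [-0.36450908 -1.32644767  0.30272502] 1.375619965671526
counter z -0.0006025504398979943
```

View pics/c.png

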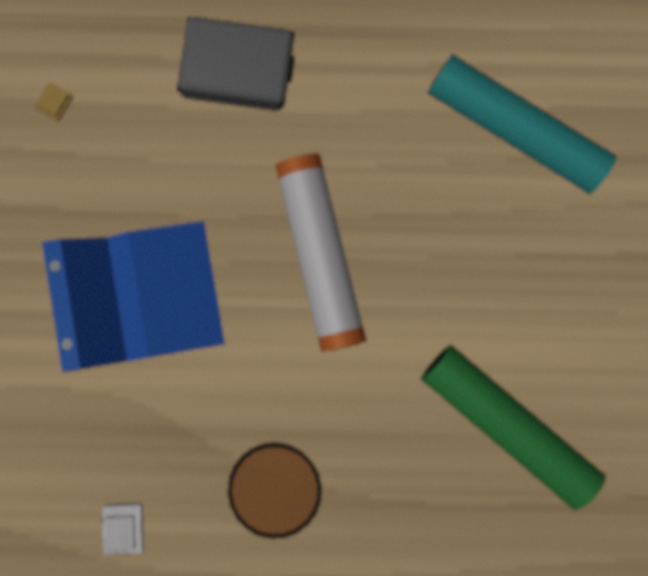

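The crop confirms it: silver body with orange bands, crop (320,250) = picture (368,230). Next I'll refine the tube and rest poses in the rest's frame and work out the approach.

```bash
cat > m.py <<'E'
from h import *
RO=np.array([.5406,.1198]); YAW=.188
def R2(a): return np.array([[np.cos(a),-np.sin(a)],[np.sin(a),np.cos(a)]])
def orange(im):
    h=cv2.cvtColor(im,cv2.COLOR_RGB2HSV).astype(int); return (h[...,0]<12)&(h[...,1]>165)&(h[...,2]>100)
def tube(im,z=.018,name='top'):
    n,l,s,c=cv2.connectedComponentsWithStats(orange(im).astype(np.uint8))
    big=[i for i in range(1,n) if s[i,4]>25]; 
    print([(c[i].round(1).tolist(),int(s[i,4])) for i in big])
    big=[i for i in big if not (s[i,4]>800)][:]
    big=sorted(big,key=lambda i:-s[i,4])[:2]
    p=ray(name,c[big],z)[:,:2]
    p=p[np.argsort(p[:,0])]; dv=p[1]-p[0]; m=p.mean(0); a=np.arctan2(dv[1],dv[0])
    rel=R2(YAW).T@(m-RO)
    print('ends',p.round(4).tolist(),'mid',m.round(4),'yaw',a.round(4),'len',np.linalg.norm(dv).round(4),'rest xy',rel.round(4),'skew',round(a-YAW,4)); return m,a
E
python3 - <<'E'
from m import *
z=np.load('top0.npz'); im=z['im']
print(cv2.cvtColor(im,cv2.COLOR_RGB2HSV)[[182,279,279,362],[357,375,383,342]])
tube(im,.024)
h=cv2.cvtColor(im,cv2.COLOR_RGB2HSV); b=((h[...,0]>100)&(h[...,0]<130)&(h[...,1]>110)).astype(np.uint8)
cnt=max(cv2.findContours(b,0,2)[0],key=cv2.contourArea)
r=cv2.minAreaRect(cnt); print(r)
print(bot.get_obs()['eef_pos'])
E
```

```text
[[ 11 176 139]
 [ 11 175 153]
 [ 12 187 131]
 [ 13 148 107]]
[([353.9, 180.9], 104), ([384.2, 277.4], 51), ([371.4, 280.5], 38)]
ends [[0.5127, -0.0621], [0.6465, -0.0182]] mid [ 0.5796 -0.0401] yaw 0.3175 len 0.1409 rest xy [ 0.0085 -0.1644] skew 0.1295
((263.6270751953125, 253.1024932861328), (71.53963470458984, 89.96251678466797), 81.15818786621094)
[ 0.15702567 -0.47414329  0.24748645]
```

```bash
sed -i 's/(h\[...,0\]<12)/(h[...,0]<15)/;s/1\]>165)/1]>160)/' m.py
python3 - <<'E'
from m import *
im=np.load('top0.npz')['im']
tube(im,.024)
E
```

```text
[([353.8, 180.7], 122), ([378.3, 278.9], 130)]
ends [[0.5105, -0.054], [0.6468, -0.018]] mid [ 0.5786 -0.036 ] yaw 0.2586 len 0.1409 rest xy [ 0.0083 -0.1602] skew 0.0706
```

apply_moves --steps '[[[0.167,-0.076,0.034],[0,0,0],1],[[0.167,-0.076,0.034],[0,0,0],1],[[0.167,-0.076,0.034],[0,0,0],1],[[0.167,-0.076,0.034],[0,0,0],1],[[0.167,-0.076,0.034],[0,0,0],1],[[0.167,-0.076,0.034],[0,0,0],1],[[0.167,-0.076,0.034],[0,0,0],1],[[0.167,-0.076,0.034],[0,0,0],1]]'

```text
clock: 0.77
eef_pos: [0.3734, -0.2736, 0.1933]
tool_rot: [0.987, 0.159, -0.0, -0.0]
ft_force: [-0.3, -0.4, 0.0]
grip_width: 0.0854
grasp_force: 0.0
```

apply_moves --steps '[[[0.167,-0.076,0.034],[0,0,0],1],[[0.167,-0.076,0.034],[0,0,0],1],[[0.167,-0.076,0.034],[0,0,0],1],[[0.167,-0.076,0.034],[0,0,0],1],[[0.167,-0.076,0.034],[0,0,0],1],[[0.167,-0.076,0.034],[0,0,0],1],[[0.167,-0.076,0.034],[0,0,0],1],[[0.167,-0.076,0.034],[0,0,0],1]]'

```text
clock: 1.43
eef_pos: [0.5887, -0.0742, 0.1385]
tool_rot: [0.987, 0.159, -0.001, -0.0]
ft_force: [0.8, -1.0, -0.5]
grip_width: 0.0854
grasp_force: 0.0
```

```bash
cat >> m.py <<'E'
from scipy.spatial.transform import Rotation as Ro
def plan(p,head=None):
    o=bot.get_obs(); R=Ro.from_quat(o['tool_rot']).as_matrix()
    print('t',o['clock'],'p',o['eef_pos'].round(4),'yaxis',R[:,1].round(3),'z',R[:,2].round(3),'head',np.arctan2(R[1,1],R[0,1]).round(4),'q',o['joint_pos'].round(2),'F',o['ft_force'].round(1))
    print('rest frame y of tcp',(R2(YAW).T@(o['eef_pos'][:2]-RO)).round(4))
    if p is not None: print('total shift frac',(R.T@(np.array(p)-o['eef_pos'])/.2).round(4))
    if head is not None:
        a=head-np.arctan2(R[1,1],R[0,1]); a=(a+np.pi)%(2*np.pi)-np.pi; print('turn about tool z frac',round(-a/np.pi,4),'or',round((2*np.pi-abs(a))*np.sign(a)/np.pi,4))
E
python3 -c "
from m import *
plan([.589,-.076,.13],.25)"
```

```text
t 1.4333 p [ 0.5887 -0.0742  0.1385] yaxis [ 0.315 -0.949 -0.   ] z [-0.001  0.    -1.   ] head -1.2507 q [-0.13  0.49  0.08  1.16 -0.    2.7 ] F [ 0.8 -1.  -0.5]
rest frame y of tcp [ 0.011  -0.1996]
total shift frac [-0.0016  0.0091  0.0427]
turn about tool z frac -0.4777 or 1.5223
```

apply_moves --steps '[[[0,0,0],[0,0,-0.03],1],[[0,0,0],[0,0,-0.03],1],[[0,0,0],[0,0,-0.03],1],[[0,0,0],[0,0,-0.03],1],[[0,0,0],[0,0,-0.03],1],[[0,0,0],[0,0,-0.03],1],[[0,0,0],[0,0,-0.03],1],[[0,0,0],[0,0,-0.03],1]]'

```text
clock: 2.1
eef_pos: [0.5876, -0.0757, 0.1388]
tool_rot: [0.858, 0.513, -0.001, -0.0]
ft_force: [0.1, 0.5, 0.1]
grip_width: 0.0857
grasp_force: 0.0
```

apply_moves --steps '[[[0,0,0],[0,0,-0.03],1],[[0,0,0],[0,0,-0.03],1],[[0,0,0],[0,0,-0.03],1],[[0,0,0],[0,0,-0.03],1],[[0,0,0],[0,0,-0.03],1],[[0,0,0],[0,0,-0.03],1],[[0,0,0],[0,0,-0.03],1],[[0,0,0],[0,0,-0.03],1]]'

```text
clock: 2.77
eef_pos: [0.5876, -0.0757, 0.1388]
tool_rot: [0.609, 0.793, -0.0, -0.001]
ft_force: [-0.0, 1.2, 0.6]
grip_width: 0.0857
grasp_force: 0.0
```

```bash
python3 - <<'E'
from m import *
plan([.588,-.076,.06],.25)
im,d=camera('scene'); cv2.imwrite('pics/s1.png',im[...,::-1])
P=pts('scene',d); t=bot.get_obs()['eef_pos']
m=(abs(P[...,0]-t[0])<.075)&(abs(P[...,1]-t[1])<.03)&(P[...,2]>.05)&(d>0)
q=P[m]; o=np.argsort(q[:,2]); print('tip z',np.percentile(q[:,2],[0,1,3,5]).round(4),'tcp z',t[2]); print(q[o[:200:20]].round(4))
w,dw=camera('wrist'); cv2.imwrite('pics/w1.png',w[...,::-1])
E
```

```text
t 2.7667 p [ 0.5876 -0.0757  0.1388] yaxis [ 0.966  0.259 -0.001] z [-0.001  0.    -1.   ] head 0.2616 q [-0.13  0.49  0.08  1.16 -0.    1.18] F [-0.   1.2  0.6]
rest frame y of tcp [ 0.0096 -0.2009]
total shift frac [-0.002   0.0021  0.3941]
turn about tool z frac 0.0037 or -1.9963
tip z [0.1346 0.1428 0.1517 0.1596] tcp z 0.1388160913654735
[[ 0.635  -0.0727  0.1346]
 [ 0.5474 -0.0887  0.1381]
 [ 0.543  -0.0805  0.1403]
 [ 0.5481 -0.0961  0.1428]
 [ 0.6344 -0.0565  0.1446]
 [ 0.539  -0.0775  0.1462]
 [ 0.641  -0.0636  0.1474]
 [ 0.5482 -0.0877  0.1487]
 [ 0.626  -0.0541  0.1501]
 [ 0.6327 -0.0531  0.1513]]
```

View pics/s1.png

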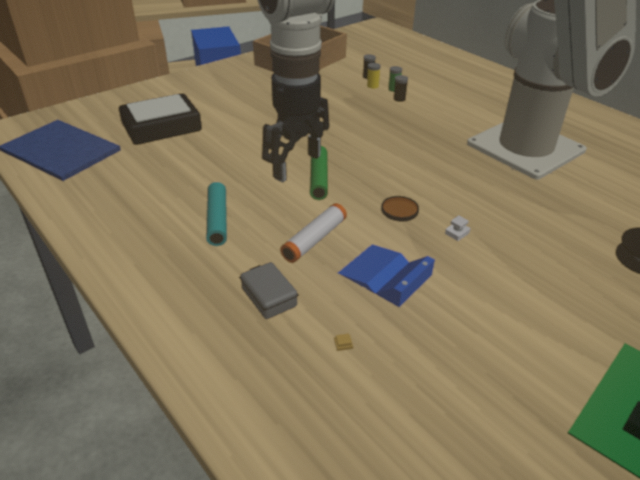

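The hand is upright behind the tube. Its open fingertips are about 4 mm ahead of the TCP, and the tube has not moved. Now I'll descend.

apply_moves --steps '[[[0,0,0.11],[0,0,0],1],[[0,0,0.11],[0,0,0],1],[[0,0,0.11],[0,0,0],1],[[0,0,0.1],[0,0,0],1],[[0,0,0.08],[0,0,0],1],[[0,0,0.06],[0,0,0],1],[[0,0,0.04],[0,0,0],1],[[0,0,0],[0,0,0],1]]'

```text
clock: 3.53
eef_pos: [0.5863, -0.0756, 0.0152]
tool_rot: [0.611, 0.791, -0.001, -0.002]
ft_force: [-0.4, -0.3, 0.5]
grip_width: 0.0854
grasp_force: 0.0
```

apply_moves --steps '[[[0.02,0,0],[0,0,0],1],[[0.02,0,0],[0,0,0],1],[[0.02,0,0],[0,0,0],1],[[0.02,0,0],[0,0,0],1],[[0.02,0,0],[0,0,0],1],[[0.02,0,0],[0,0,0],1],[[0.02,0,0],[0,0,0],1],[[0.02,0,0],[0,0,0],1]]'

```text
clock: 4.2
eef_pos: [0.5799, -0.0443, 0.0177]
tool_rot: [0.611, 0.792, 0.0, 0.0]
ft_force: [-0.2, -0.1, 0.7]
grip_width: 0.0855
grasp_force: 0.1
```

```bash
cat > look.py <<'E'
from m import *
import sys
plan(None,YAW)
im,d=camera('top'); cv2.imwrite(f'pics/{sys.argv[1]}.png',im[...,::-1]); tube(im,float(sys.argv[2]))
E
python3 look.py t2 .024
```

```text
t 4.2 p [ 0.5799 -0.0443  0.0177] yaxis [0.967 0.254 0.   ] z [ 0. -0. -1.] head 0.2571 q [-0.08  0.59 -0.1   0.88  0.    1.24] F [-0.2 -0.1  0.7]
rest frame y of tcp [ 0.0079 -0.1686]
turn about tool z frac 0.022 or -1.978
[([337.4, 184.4], 124)]Traceback (most recent call last):
  File "look.py", line 4, in <module>
    im,d=camera('top'); cv2.imwrite(f'pics/{sys.argv[1]}.png',im[...,::-1]); tube(im,float(sys.argv[2]))
                                                                             ~~~~^^^^^^^^^^^^^^^^^^^^^^^
  File "m.py", line 13, in tube
    p=p[np.argsort(p[:,0])]; dv=p[1]-p[0]; m=p.mean(0); a=np.arctan2(dv[1],dv[0])
                                ~^^^
IndexError: index 1 is out of bounds for axis 0 with size 1
```

View pics/t2.png

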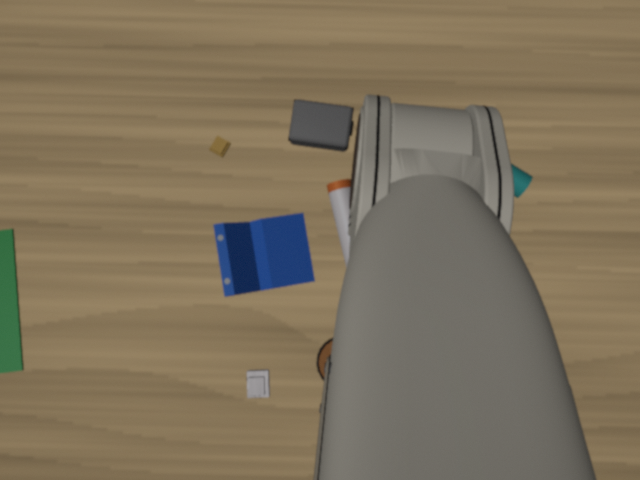

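```bash
python3 - <<'E'
from m import *
im=cv2.imread('pics/s1.png')[...,::-1].copy(); tube(im,.018,'scene')
im,d=camera('scene'); np.save('s2.npy',im); tube(im,.018,'scene')
E
```

```text
[([341.0, 208.4], 31), ([293.4, 248.9], 84)]
ends [[0.4956, -0.0635], [0.6362, -0.0249]] mid [ 0.5659 -0.0442] yaw 0.268 len 0.1458 rest xy [-0.0058 -0.1659] skew 0.08
[([352.6, 213.2], 34), ([305.5, 254.8], 95)]
ends [[0.4885, -0.0387], [0.6296, 0.0]] mid [ 0.559  -0.0193] yaw 0.2679 len 0.1463 rest xy [-0.0079 -0.1401] skew 0.0799
```

The scene view shows the tube pushed about 25 mm, still square to the fingers; in the top view the arm hides it. I'll keep pushing slowly and square the hand up to the rest.

apply_moves --steps '[[[0.022,0,0],[0,0,0.002],1],[[0.022,0,0],[0,0,0.003],1],[[0.022,0,0],[0,0,0.003],1],[[0.022,0,0],[0,0,0.003],1],[[0.022,0,0],[0,0,0.003],1],[[0.022,0,0],[0,0,0.003],1],[[0.022,0,0],[0,0,0.003],1],[[0.022,0,0],[0,0,0.002],1]]'

```text
clock: 4.97
eef_pos: [0.5719, -0.01, 0.0175]
tool_rot: [0.638, 0.77, 0.0, -0.0]
ft_force: [-0.1, 0.1, -0.2]
grip_width: 0.0855
grasp_force: 0.1
```

```bash
cat > look.py <<'E'
from m import *
import sys
plan(None,YAW)
im,d=camera('scene'); cv2.imwrite(f'pics/{sys.argv[1]}.png',im[...,::-1]); tube(im,float(sys.argv[2]),'scene')
E
python3 look.py s3 .028
```

```text
t 4.9667 p [ 0.5719 -0.01    0.0175] yaxis [ 0.983  0.186 -0.   ] z [-0.  0. -1.] head 0.1871 q [-0.02  0.58 -0.13  0.86  0.    1.37] F [-0.1  0.1 -0.2]
rest frame y of tcp [ 0.0065 -0.1334]
turn about tool z frac -0.0003 or 1.9997
[([369.9, 221.2], 33), ([322.2, 263.3], 92)]
ends [[0.4895, 0.0082], [0.6284, 0.0428]] mid [0.559  0.0255] yaw 0.2439 len 0.1431 rest xy [ 0.0004 -0.0961] skew 0.0559
```

apply_moves --steps '[[[0.02,0,0],[0,0,0],1],[[0.02,0,0],[0,0,0],1],[[0.02,0,0],[0,0,0],1],[[0.02,0,0],[0,0,0],1],[[0.02,0,0],[0,0,0],1],[[0.02,0,0],[0,0,0],1],[[0.02,0,0],[0,0,0],1],[[0.02,0,0],[0,0,0],1]]'

```text
clock: 5.68
eef_pos: [0.5663, 0.0206, 0.0178]
tool_rot: [0.638, 0.77, -0.0, 0.001]
ft_force: [-0.1, -2.8, 1.8]
grip_width: 0.0851
grasp_force: 1.4
```

```bash
python3 look.py s4 .028
```

```text
t 5.6833 p [0.5663 0.0206 0.0178] yaxis [0.982 0.186 0.001] z [ 0.001 -0.001 -1.   ] head 0.1874 q [ 0.04  0.57 -0.15  0.85 -0.    1.42] F [-0.1 -2.8  1.8]
rest frame y of tcp [ 0.0067 -0.1023]
turn about tool z frac -0.0002 or 1.9998
[([385.0, 227.6], 40), ([334.2, 269.0], 94)]
ends [[0.4812, 0.0385], [0.6221, 0.0656]] mid [0.5517 0.052 ] yaw 0.1903 len 0.1435 rest xy [-0.0018 -0.0686] skew 0.0023
```

View pics/s4.png

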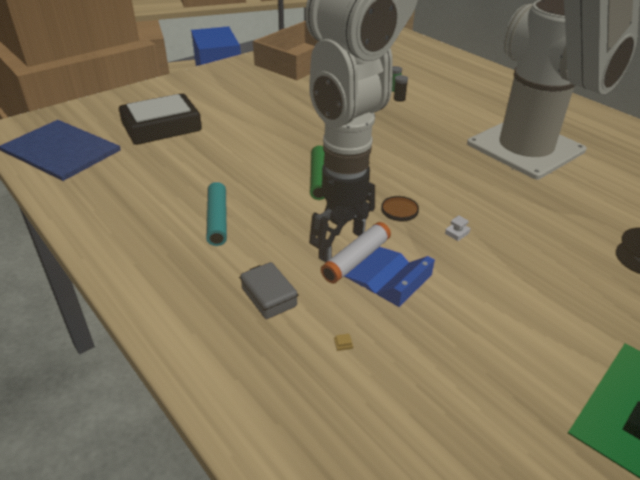

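The tube is square to the rest (skew about 0) and at the foot of the ramp, spanning (328,270)–(385,230). Next I'll push it up the ramp, rising a little.

apply_moves --steps '[[[0.02,0,-0.003],[0,0,0],1],[[0.02,0,-0.003],[0,0,0],1],[[0.02,0,-0.003],[0,0,0],1],[[0.02,0,-0.003],[0,0,0],1],[[0.02,0,-0.003],[0,0,0],1],[[0.02,0,-0.003],[0,0,0],1],[[0.02,0,-0.003],[0,0,0],1],[[0.02,0,-0.003],[0,0,0],1]]'

```text
clock: 6.4
eef_pos: [0.56, 0.0528, 0.0224]
tool_rot: [0.638, 0.77, 0.0, 0.0]
ft_force: [-0.2, -3.4, 1.3]
grip_width: 0.0853
grasp_force: 1.3
```

```bash
python3 look.py s5 .036
```

```text
t 6.4 p [0.56   0.0528 0.0224] yaxis [0.982 0.187 0.   ] z [ 0. -0. -1.] head 0.1879 q [ 0.09  0.56 -0.15  0.86 -0.    1.48] F [-0.2 -3.4  1.3]
rest frame y of tcp [ 0.0065 -0.0695]
turn about tool z frac -0.0 or 2.0
[([400.7, 231.8], 41), ([350.4, 274.7], 98)]
ends [[0.4759, 0.0708], [0.6167, 0.0984]] mid [0.5463 0.0846] yaw 0.1936 len 0.1434 rest xy [-0.001  -0.0356] skew 0.0056
```

apply_moves --steps '[[[0.02,0,-0.002],[0,0,0],1],[[0.02,0,-0.002],[0,0,0],1],[[0.02,0,-0.002],[0,0,0],1],[[0.015,0,-0.002],[0,0,0],1],[[0.015,0,0],[0,0,0],1],[[0.015,0,0],[0,0,0],1],[[0.015,0,0],[0,0,0],1],[[0.01,0,0],[0,0,0],1]]'

```text
clock: 7.12
eef_pos: [0.5547, 0.0788, 0.0236]
tool_rot: [0.637, 0.77, 0.0, -0.001]
ft_force: [0.0, 0.4, -0.1]
grip_width: 0.0853
grasp_force: 0.0
```

```bash
python3 look.py s6 .034
```

```text
t 7.1167 p [0.5547 0.0788 0.0236] yaxis [ 0.982  0.187 -0.001] z [-0.001  0.001 -1.   ] head 0.1884 q [ 0.14  0.55 -0.16  0.86  0.    1.52] F [ 0.   0.4 -0.1]
rest frame y of tcp [ 0.0062 -0.0429]
turn about tool z frac 0.0001 or -1.9999
[([417.2, 239.6], 43), ([367.7, 283.7], 99)]
ends [[0.4671, 0.1018], [0.6077, 0.129]] mid [0.5374 0.1154] yaw 0.1911 len 0.1432 rest xy [-0.004  -0.0037] skew 0.0031
```

View pics/s6.png

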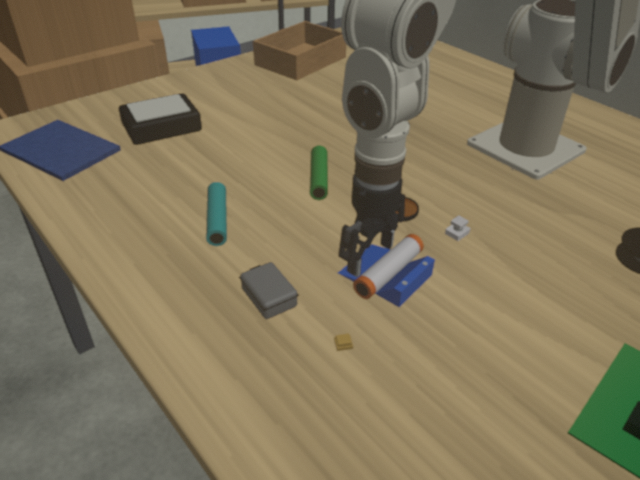

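The tube has dropped into the groove (362,290)–(418,242) and the contact force is zero. I'll back off, rise, then swing clear for a top view.

apply_moves --steps '[[[-0.03,0,0],[0,0,0],1],[[-0.06,0,-0.02],[0,0,0],1],[[-0.06,0,-0.06],[0,0,0],1],[[-0.06,0,-0.1],[0,0,0],1],[[-0.04,0,-0.15],[0,0,0],1],[[0,0,-0.18],[0,0,0],1],[[0,0,-0.18],[0,0,0],1],[[0,0,-0.15],[0,0,0],1]]'

```text
clock: 7.83
eef_pos: [0.565, 0.0271, 0.1948]
tool_rot: [0.638, 0.77, 0.001, 0.001]
ft_force: [1.2, 0.3, 0.8]
grip_width: 0.0854
grasp_force: 0.0
```

apply_moves --steps '[[[-0.15,0,0],[0,0,0],1],[[-0.15,0,0],[0,0,0],1],[[-0.15,-0.1,0],[0,0,0],1],[[-0.15,-0.1,0],[0,0,0],1],[[-0.15,-0.1,0],[0,0,0],1],[[-0.15,-0.1,0],[0,0,0],1],[[-0.15,-0.1,0],[0,0,0],1],[[0,0,0],[0,0,0],1]]'

```text
clock: 8.5
eef_pos: [0.5025, -0.2027, 0.1923]
tool_rot: [0.641, 0.768, -0.001, 0.0]
ft_force: [-0.1, 0.5, -0.5]
grip_width: 0.0851
grasp_force: 0.0
```

```bash
python3 look.py s7 .034; python3 - <<'E'
from m import *
im,d=camera('top'); cv2.imwrite('pics/t7.png',im[...,::-1]); tube(im,.030)
P=pts('top',d); v=[P[y,x] for y,x in [(0,0)]]
q=P[(np.abs((P[...,:2]-RO)@R2(YAW)-[0,-.003])<[.06,.018]).all(-1)&(d>0)]; print('tube top z (expect .0425)',np.percentile(q[:,2],[90,97]).round(4))
E
```

```text
t 8.5 p [ 0.5025 -0.2027  0.1923] yaxis [ 0.984  0.178 -0.002] z [-0.001 -0.003 -1.   ] head 0.1792 q [-0.38  0.35  0.01  1.23 -0.    1.01] F [-0.1  0.5 -0.5]
rest frame y of tcp [-0.0977 -0.3097]
turn about tool z frac -0.0028 or 1.9972
[([418.9, 241.2], 40), ([370.2, 286.4], 100)]
ends [[0.468, 0.1067], [0.6087, 0.1358]] mid [0.5384 0.1212] yaw 0.2043 len 0.1437 rest xy [-0.0019  0.0018] skew 0.0163
[([243.3, 201.3], 113), ([259.5, 302.6], 122)]
ends [[0.4747, 0.1075], [0.6132, 0.1346]] mid [0.544  0.1211] yaw 0.193 len 0.1412 rest xy [0.0035 0.0006] skew 0.005
tube top z (expect .0425) [0.0423 0.0432]
```

View pics/t7.png

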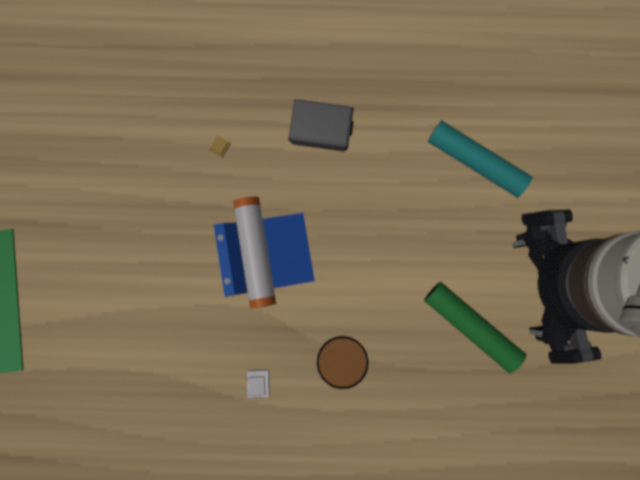

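The tube lies seated in the groove at (254,252), centred within about 4 mm. Its top is at about 42.5 mm, as expected, and it sticks out past both ends of the rest. The other objects are where they were and the hand is clear.

apply_moves --steps '[[[0,0,0],[0,0,0],1],[[0,0,0],[0,0,0],1],[[0,0,0],[0,0,0],1],[[0,0,0],[0,0,0],1],[[0,0,0],[0,0,0],1],[[0,0,0],[0,0,0],1],[[0,0,0],[0,0,0],1],[[0,0,0],[0,0,0],1]]'

```text
clock: 9.27
eef_pos: [0.5056, -0.1959, 0.1919]
tool_rot: [0.637, 0.77, -0.0, -0.0]
ft_force: [-0.5, -0.5, -0.8]
grip_width: 0.0853
grasp_force: 0.0
```

```bash
python3 - <<'E'
from m import *
im,d=camera('top'); tube(im,.030); print(bot.job_done())
E
```

```text
[([243.4, 201.2], 117), ([259.7, 302.6], 121)]
ends [[0.4747, 0.1072], [0.6134, 0.1345]] mid [0.5441 0.1208] yaw 0.1942 len 0.1413 rest xy [0.0036 0.0004] skew 0.0062
the job is handed in; nothing more can be done
None
```

The spindle was pushed up the ramp and lies still, fully down in the V-rest groove and sticking out past both ends; the other items are unmoved, the hand is clear, and the job is handed in at about 9 s.

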